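# Close the punch box and press its lid home

## Task

Put the blue lid on the clear punch box, let go, and press it down corner by corner until it sits fully home on the box's rubber sealing ring all round. Then take the hand off and, to confirm it, give the closed lid one last firm push (about 15 N, kept up for half a second) and let go. Never press harder than about 30 N or the lid cracks, and leave the punch block, the jar and the mallet where they are.

Things in the scene. Friction and masses are not known exactly. Their poses are not given: they have to be found in the camera images.
- box: Clear frosted plastic box of steel punches, fixed to the bench; outside 160 (x) x 120 (y) mm, walls 4 mm, open top, closed by a black rubber sealing ring as its rim. Origin at the centre of its underside on the bench, z up. In each corner, 68 mm (x) and 48 mm (y) from the centre, a 12 mm square orange stud stands 69 to 71 mm above the origin (each differs) and holds the lid up until pushed down.
- box_rim (a point): Point 60 mm above the box's origin; box axes. The sealing ring's top lies 60 to 66 mm above the origin (varies, same all round, not reported) and gives 1 to 3 mm under a firm push. A stud slides down against dry friction of 9 to 13 N (each differs) and stays. All four at once take over 44 N and crack the lid: press corners one by one; this tips the lid and lifts the corner diagonally across.
- lid: Loose blue lid, about 0.14 kg, 176 (x) x 136 (y) mm: 4 mm plate on a 28 mm deep, 3 mm thick skirt that goes outside the box's walls, 5 mm to spare each side. Starts flat on the bench, handle up. Origin at the centre of the skirt's lower edge, z up. Home, the plate's underside lies on the sealing ring, its top 64 to 70 mm above the box's origin. Half a turn makes no difference.
- lid_grip (a point): Point on the lid's white handle, 54 mm above the lid's origin. The handle is a bar along the lid's x, 60 mm long, 16 mm wide (y) and 26 mm high, standing from 32 to 58 mm above the lid's origin; the lid's axes.
- lid_corner0 (a point): Pressing point on top of the lid's plate, at x -68, y -48, z 32 mm in the lid's frame, above a stud when the lid is on the box; the lid's axes.
- lid_corner1 (a point): The same, at x +68, y -48 mm.
- lid_corner2 (a point): The same, at x +68, y +48 mm.
- lid_corner3 (a point): The same, at x -68, y +48 mm.
- punch_block: Bystander: wooden block 60 x 120 x 40 mm with eight short steel punches standing in it, 82 mm high in all. Origin at the centre of its underside.
- rivet_jar: Bystander: closed jar, 60 mm across, 75 mm high. Origin at the centre of its underside.
- mallet: Bystander: wooden mallet lying flat; head 42 mm thick and 90 mm long along its x, handle 170 mm along its +y. Origin under the middle of the head.
There are look-alikes about, which are no part of the job. There is more than one size of the box; the job needs the largest. Several things look just like the lid: the one meant starts farthest from the robot's base.

How it is judged:
On the way, in this order (a step that is already met when the one before it is completed fails the run):
1. the lid is on the box: its centre within 10 mm of the box's centre (seen from above), lined up with it, its skirt around the walls, let go (horizontal distance between lid and box_rim below 0.01 m and angle between the x axis of lid and the x axis of box, either way round below 0.08 rad and z of lid in the frame of box below 0.055 m and contact force between the fingers and lid below 0.3 N), for 0.1 s.
2. all four corners are home: the lid is level within 0.015 rad and rests on the sealing ring, its corner points are less than 71.8 mm above the box's origin, and the fingers are off it (angle between lid's own z axis and vertical below 0.015 rad and (contact force between lid and seal_c0 above 0.05 N or contact force between lid and seal_c1 above 0.05 N or contact force between lid and seal_c2 above 0.05 N or contact force between lid and seal_c3 above 0.05 N) and z of each of lid_corner0, lid_corner1, lid_corner2, lid_corner3 in the frame of box below 0.0718 m and contact force between the fingers and lid below 0.3 N), for 0.1 s.
3. the closed lid is pushed down once more with more than 11 N (contact force between the fingers and lid above 11 N and contact force between lid and box above 11 N), for 0.2 s.
At the end, for the whole second after the job is handed in: The lid is at rest on the box, its centre within 10 mm of the box's, lined up within 0.08 rad, level within 0.015 rad, its corner points less than 71.8 mm above the box's origin, and it rests on the sealing ring (no corner more than about 2.5 mm short of it) (angle between lid's own z axis and vertical below 0.015 rad and (contact force between lid and seal_c0 above 0.05 N or contact force between lid and seal_c1 above 0.05 N or contact force between lid and seal_c2 above 0.05 N or contact force between lid and seal_c3 above 0.05 N) and z of each of lid_corner0, lid_corner1, lid_corner2, lid_corner3 in the frame of box below 0.0718 m and horizontal distance between lid and box_rim below 0.01 m and angle between the x axis of lid and the x axis of box, either way round below 0.08 rad and linear speed of lid below 0.02 m/s); the robot touches nothing.
It fails at once if the lid is pressed on the box with more than 42 N (it cracks) (contact force between lid and box above 42 N).
It fails at once if the punch block, the jar or the mallet is moved by more than 20 mm (distance of any of punch_block, rivet_jar, mallet from where it was at the start of the episode above 0.02 m).
It also fails if it takes over 72 s, if anything falls off the work surface, if the arm or the gripper's body presses on something with over 40 N, if the wrist force passes 120 N, or if a joint passes its speed limit or range.

## Robot

A 7-joint arm with a two-finger parallel gripper is mounted at the origin on the work surface. World frame = base frame: x ahead of the robot, y to its left, z up, the work surface at z = 0. Lengths are in m, angles in rad, forces in N, time in s.
With the tool pointing down it reaches from about 0.375 to 0.925 m from the base axis. Payload 3.1 kg.
Tool frame: the origin (TCP) lies between the finger pads; the fingertips stand 19 mm ahead of it and the grasp point (between the pads) is the TCP; z points along the fingers, y is the line along which they close (so a half turn about z gives the same grasp; the last joint's range is limited). The gripper opens to 85 mm and grips with 20 to 120 N. Pads are 22 mm wide; open, the fingers measure 114 mm over their backs; the gripper's body (76 mm by 85 mm) begins 54 mm behind the grasp point. The pads swing forward as they close: fully open they stand 13 mm farther back than shut.
Start: joints at [-1.383, 0.383, 0.044, 1.598, -0.018, 1.161, -0.05], TCP at [0.183, 0.624, 0.25] pointing down, gripper open.
Joint ranges: [-2.61, 2.61], [-0.41, 2.15], [-1.48, 1.57], [0, 2.5], [-1.57, 4.71], [0.05, 1.97], [-2.85, 2.85]. Speed limits (rad/s): [2.79, 2.79, 3.14, 3.14, 3.14, 3.14, 3.14].

## Interface

Orientations are given as a unit quaternion [x, y, z, w].
In Python, from bench import move_ptp, movel, move_j, move_gripper, pause, inverse_kinematics, read_camera, camera_params, MotionError, sign_off, look_for, tip_of, read_time_s, read_qpos, read_joint_vel, read_effort, read_eef_pos, read_tcp_rot, read_ft_force, read_ft_torque, read_finger_gap, read_grasp_force gives the robot as it stands. Calls block until the motion is done:
- move_ptp(position, orientation): joint-space move of the TCP to a pose.
- movel(position, orientation=None, speed=0.15): straight line of the TCP; orientation=None keeps the orientation; speed is the mean speed in m/s.
- move_j(angles): joint-space move.
- move_gripper(opening, effort=None): finger opening in m; effort is the grip in N (None keeps the last); returns when the fingers have stopped.
- pause(seconds).
- inverse_kinematics(position, orientation): joint angles nearest the present ones, or None.
- read_camera(name): name is "scene" or "top"; returns the picture (420x560x3 uint8, red, green, blue); there is no depth.
- camera_params(name): a dict with "K" (3x3 intrinsics, pixels), "camera_from_world" (4x4, takes a point from world to camera coordinates). Camera axes: x right, y down, z forward; pixel columns grow to the right and rows downward; lengths in m; the calibration is good to about 2 mm. A picture is of the moment at which its call begins. camera_params takes no time and is no camera call.
A pose or a line that the arm cannot do raises MotionError and nothing moves.
- sign_off(): hands the job in; it is judged then, once.
Trained networks look in the newest picture that a camera, given by its name, has taken for a name from the list of things; names that differ only in an ending like _2 or _b are one class to them, and where a whole thing is asked for, a point or a joint stands for the part that bears it (a point fixed in the world has none). Each returns a list of dicts, best first, with "confidence" (0 to 1); they miss things now and then, are a little off and sometimes report something else, mostly with a low value. They report only what shows in the picture. A call takes as long as a camera call. They do not tell look-alikes from the thing itself.
- look_for(camera, name): "at" ([column, row] in pixels, amid what is visible of it).
- tip_of(camera, name): "at" ([column, row] in pixels: a listed point, or the origin of a listed thing).
Readings, each from a call of its own:
- read_time_s(): time.
- read_qpos(): joint angles.
- read_joint_vel(): joint speeds.
- read_effort(): joint torques, N m.
- read_eef_pos(): TCP position.
- read_tcp_rot(): TCP orientation.
- read_ft_force(): force on the tool from outside, world axes, zero at the start.
- read_ft_torque(): the same for the moment, N m.
- read_finger_gap(): finger opening in m.
- read_grasp_force(): force on a finger pad.
Only numpy, scipy, OpenCV 4.12 (cv2) and the standard library are available. Lean on these libraries where they do the work, as an engineer would, in place of code of your own. Each camera call takes 0.05 s, during which the arm holds its last target. There are 200 camera calls.

## Working session

There is one attempt and no reset: what is moved stays moved. The work goes in short steps, each a Python script; the robot and the scene stay as the last script left them, time stands still between calls to the robot, and variables do not carry over. Pictures are saved under pics/ and viewed, at most 10 in all, crops included, and the job is handed in when it is done.

```bash
mkdir -p pics; ls
cat > h.py <<'E'
from bench import *
import numpy as np, cv2
def ray(cam,px,z):
    p=camera_params(cam);K=np.array(p["K"]);T=np.array(p["camera_from_world"])
    R=T[:3,:3];c=-R.T@T[:3,3];d=R.T@np.linalg.inv(K)@np.array([px[0],px[1],1.])
    return c+d*(z-c[2])/d[2]
def proj(cam,P):
    p=camera_params(cam);K=np.array(p["K"]);T=np.array(p["camera_from_world"])
    q=K@(T[:3,:3]@np.array(P)+T[:3,3]);return q[:2]/q[2]
E
python3 - <<'E'
from h import *
for c in("top","scene"):
    im=read_camera(c);cv2.imwrite(f"pics/{c}0.png",cv2.resize(im[...,::-1],(800,600),interpolation=cv2.INTER_CUBIC))
    T=np.array(camera_params(c)["camera_from_world"]);print(c,-T[:3,:3].T@T[:3,3])
    for n,z in(("box",0),("lid",0),("lid_grip",.054),("punch_block",0),("rivet_jar",0),("mallet",0)):
        for d in tip_of(c,n): print(n,np.round(d["at"]),round(d["confidence"],2),ray(c,d["at"],z).round(3))
E
```

```text
pics
top [ 0.33666455 -0.04393546  1.25424645]
box [416. 185.] 0.78 [ 0.537 -0.383  0.   ]
box [351. 267.] 0.76 [ 0.319 -0.206  0.   ]
box [329. 185.] 0.66 [ 0.537 -0.15   0.   ]
box [371. 118.] 0.49 [ 0.718 -0.265  0.   ]
lid [154. 323.] 0.96 [0.176 0.306 0.   ]
lid [216. 202.] 0.62 [0.49 0.15 0.  ]
lid [177. 212.] 0.56 [0.464 0.252 0.   ]
lid_grip [149. 329.] 0.84 [0.167 0.304 0.054]
lid_grip [210. 200.] 0.67 [0.488 0.158 0.054]
punch_block [286. 112.] 0.66 [ 0.737 -0.035  0.   ]
punch_block [327. 185.] 0.41 [ 0.537 -0.145  0.   ]
rivet_jar [373. 121.] 0.73 [ 0.712 -0.271  0.   ]
mallet [211. 117.] 0.56 [0.722 0.166 0.   ]
scene [1.20769716 0.18029234 0.98611406]
box [227. 181.] 0.96 [ 0.314 -0.224  0.   ]
box [150. 222.] 0.83 [ 0.537 -0.382 -0.   ]
lid [398. 181.] 0.95 [0.159 0.304 0.   ]
lid [336. 251.] 0.91 [ 0.486  0.164 -0.   ]
lid [335. 239.] 0.23 [0.444 0.152 0.   ]
lid_grip [334. 238.] 0.75 [0.483 0.151 0.054]
lid_grip [401. 172.] 0.74 [0.173 0.303 0.054]
punch_block [241. 317.] 0.75 [ 0.75  -0.028  0.   ]
rivet_jar [157. 284.] 0.74 [ 0.721 -0.269  0.   ]
rivet_jar [329. 268.] 0.73 [0.545 0.155 0.   ]
mallet [319. 331.] 0.69 [0.731 0.166 0.   ]
```

View pics/top0.png

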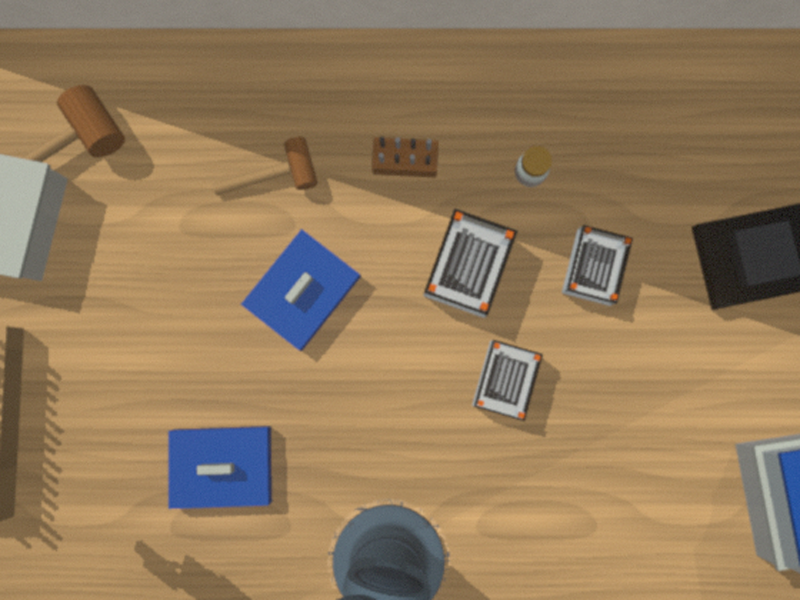

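View pics/scene0.png

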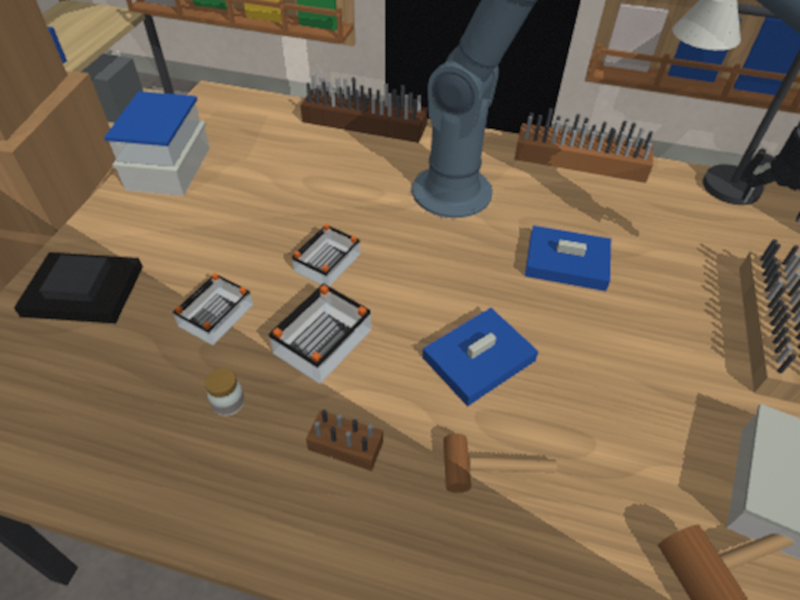

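```bash
cat >> h.py <<'E'
from scipy.optimize import minimize, least_squares
def hull_pts(p,L,W,z0,z1):
    x,y,a=p;c,s=np.cos(a),np.sin(a)
    return [(x+c*u-s*v,y+s*u+c*v,z) for u in(-L/2,L/2) for v in(-W/2,W/2) for z in(z0,z1)]
def blob(m,px):  # component nearest px
    n,lab,st,ce=cv2.connectedComponentsWithStats(m.astype(np.uint8))
    k=1+np.argmin([np.hypot(*(c-px))+(999 if s[4]<150 else 0) for c,s in zip(ce[1:],st[1:])]);return (lab==k).astype(np.uint8)
def fit_lid(ims,p0,z0=0.):
    S=4;tg={}
    for c,im in ims.items():
        r,g,b=[im[...,i].astype(int) for i in range(3)]
        m=blob((b>1.6*r)&(b>60)&(b>1.3*g),proj(c,(p0[0],p0[1],z0+.02)))
        m=cv2.morphologyEx(m,cv2.MORPH_CLOSE,np.ones((15,15)))
        tg[c]=cv2.GaussianBlur(cv2.resize(m.astype(np.float32),None,fx=S,fy=S),(0,0),3)
    def cost(p):
        t=0
        for c,m in tg.items():
            h=cv2.convexHull(np.array([proj(c,q) for q in hull_pts(p,.176,.136,z0,z0+.032)],np.float32))
            r=np.zeros(m.shape,np.float32);cv2.fillConvexPoly(r,np.int32(((h+.5)*S-.5)*16),1,shift=4)
            t+=((cv2.GaussianBlur(r,(0,0),3)-m)**2).sum()
        return t
    s=np.array(p0)+np.vstack([np.zeros(3),np.diag([.01,.01,.1])])
    r=minimize(cost,p0,method="Nelder-Mead",options=dict(initial_simplex=s,xatol=1e-4));return r.x,r.fun
def studs(im,c,ctr,z=.069):
    r,g,b=[im[...,i].astype(int) for i in range(3)]
    m=((r>1.5*g)&(r>2.2*b)&(r>150)).astype(np.uint8)
    n,l,st,ce=cv2.connectedComponentsWithStats(m)
    P=[(ray(c,q,z)[:2],s[4]) for q,s in zip(ce[1:],st[1:])if s[4]>=6]
    return [(p,a) for p,a in P if np.hypot(*(p-ctr))<.1]
E
python3 - <<'E'
from h import *
ims={c:read_camera(c) for c in("top","scene")}
# world yaw of lid long axis guess
a=ray("top",np.array([302,231])*.7,.032);b=ray("top",np.array([243,304])*.7,.032);g=np.arctan2(*(a-b)[1::-1])
print(a,b,np.linalg.norm(a-b),g)
for cs in(("top",),("scene",),("top","scene")):
    print(cs,fit_lid({c:ims[c] for c in cs},[.488,.155,g]))
for c in ims:
    for p,a in studs(ims[c],c,(.537,-.15)): print(c,p.round(4),a)
print(read_eef_pos(),read_tcp_rot(),read_time_s())
E
```

```text
[0.59297497 0.15853201 0.032     ] [0.45926033 0.26318628 0.032     ] 0.16980023498786712 -0.6640834062398195
('top',) (array([ 0.48737605,  0.16185946, -0.6659732 ]), np.float64(976.1415405273438))
('scene',) (array([ 0.48657837,  0.160307  , -0.66213885]), np.float64(336.8790283203125))
('top', 'scene') (array([ 0.48680965,  0.16062111, -0.66660033]), np.float64(1478.7110595703125))
top [ 0.6131 -0.1234] 20
top [ 0.5802 -0.2131] 23
top [ 0.4848 -0.076 ] 18
top [ 0.4518 -0.1674] 20
scene [ 0.4561 -0.1662] 17
scene [ 0.4853 -0.0786] 15
scene [ 0.5829 -0.213 ] 22
scene [ 0.6134 -0.125 ] 18
[0.18322029 0.62366706 0.25031982] [1.42366012e-01 9.89814082e-01 4.26801075e-05 1.73523215e-06] 0.8
```

```bash
cat >> h.py <<'E'
def Q(t): return [np.cos(t/2),np.sin(t/2),0.,0.]
LID=np.array([.4868,.1606]);LA=-.666;BOX=np.array([.5333,-.1453]);BA=-.347
def at(c,a,u,v): return np.array(c)+[np.cos(a)*u-np.sin(a)*v,np.sin(a)*u+np.cos(a)*v]
E
python3 - <<'E'
from h import *
off=np.pi
print(inverse_kinematics([*LID,.15],Q(LA+off)),inverse_kinematics([*BOX,.2],Q(BA+off)))
move_gripper(.06,40)
move_ptp([*LID,.15],Q(LA+off)); print(read_qpos(),read_time_s())
movel([*LID,.056],speed=.1); print(read_eef_pos(),read_ft_force())
move_gripper(0.0,40); print(read_finger_gap(),read_grasp_force())
movel([*LID,.2]); print(read_ft_force(),read_finger_gap(),read_time_s())
move_ptp([*BOX,.2],Q(BA+off)); print(read_eef_pos(),read_qpos(),read_time_s())
im={c:read_camera(c) for c in("top","scene")}
cv2.imwrite("pics/hold.png",np.hstack([cv2.resize(im[c][80:340,100:430,::-1],(400,315)) for c in im]))
E
```

```text
[-0.81660726  0.26225229  0.47097     2.03265205 -0.15323685  0.87993767
  0.64333462] [-0.5792801   0.35935866  0.92336569  1.91559114 -0.33363474  1.02857805
  1.7128432 ]
[-0.8179118   0.26245606  0.46893537  2.03156088 -0.15358319  0.87987528
  0.64325982] 3.2
[0.48751456 0.16078546 0.05660098] [-0.34947037 -0.18668209 -0.30442341]
0.014937806404905234 40.8938205242157
[-0.4816831  -0.39910589 -2.67370195] 0.014919728915845091 5.8667
[ 0.53337291 -0.1435057   0.19934383] [-0.39086324  0.29759921  0.67751326  1.90920119 -0.21971643  1.01025598
  1.60884106] 7.05
```

View pics/hold.png

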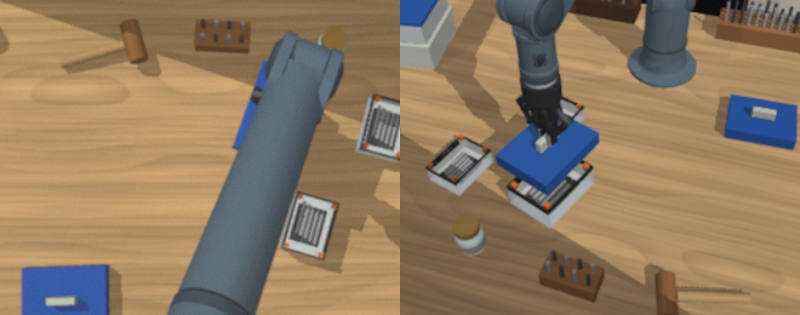

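Run:
```python
from h import *
e=read_eef_pos();print(e)
print(fit_lid({"scene":read_camera("scene")},[*BOX,BA],e[2]-.056))
movel([*BOX,.115],speed=.12);e=read_eef_pos();f0=read_ft_force()[2];print(e,f0,proj("scene",e))
p,c=fit_lid({"scene":read_camera("scene")},[*BOX,BA],e[2]-.056);print(p,c)
cv2.imwrite("pics/low.png",cv2.resize(read_camera("scene")[120:300,140:340,::-1],(800,600)))
```

```text
[ 0.53369703 -0.14284442  0.19955937]
(array([ 0.53512282, -0.14321278, -0.33789177]), np.float64(8710.392578125))
[ 0.5339731  -0.14559468  0.11562221] -0.3119822108911934 [222.84610077 213.18040259]
[ 0.53466447 -0.14588046 -0.34990167] 7249.03076171875
```

View pics/low.png

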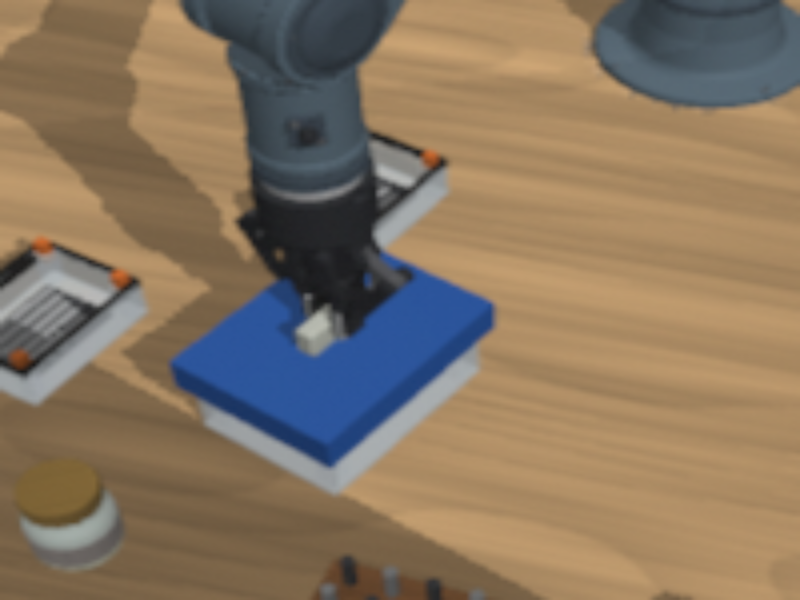

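Run:
```python
from h import *
pause(.1);print([round(read_ft_force()[2],2) for _ in range(4)])
z=.112;w=read_ft_force()[2]
while z>.092:
    z-=.001; movel([*BOX,z],speed=.03); f=read_ft_force()
    print(round(z,4),read_eef_pos().round(4),f.round(2),round(read_time_s(),2))
    if f[2]-w>4: break
```

```text
[np.float64(-0.95), np.float64(-0.95), np.float64(-0.95), np.float64(-0.95)]
0.111 [ 0.5331 -0.1452  0.1108] [ 0.55 -0.08 -0.91] 8.54
0.11 [ 0.5332 -0.1453  0.1099] [-0.28  0.28 -1.43] 8.79
0.109 [ 0.5333 -0.1453  0.1089] [ 0.12  0.23 -1.59] 9.04
0.108 [ 0.5332 -0.1453  0.1079] [-0.03 -0.06 -1.25] 9.29
0.107 [ 0.5333 -0.1453  0.1069] [-1.2  -0.63 -0.74] 9.54
0.106 [ 0.5332 -0.1453  0.1059] [-0.29  0.73 -2.03] 9.79
0.105 [ 0.5332 -0.1453  0.1049] [-0.47 -0.15 -0.86] 10.04
0.104 [ 0.5332 -0.1453  0.1039] [ 0.25  0.8  -0.92] 10.29
0.103 [ 0.5332 -0.1453  0.1029] [ 0.17 -0.04 -0.24] 10.54
0.102 [ 0.5332 -0.1453  0.1019] [-0.14  0.08 -1.25] 10.79
0.101 [ 0.5332 -0.1453  0.1009] [-0.34  0.32 -1.06] 11.04
0.1 [ 0.5332 -0.1453  0.0999] [ 0.56 -1.33 -0.97] 11.29
0.099 [ 0.5335 -0.1454  0.0991] [0.61 0.46 0.54] 11.54
0.098 [ 0.5335 -0.1455  0.0988] [-2.06 -0.11  5.79] 11.79
```

Run:
```python
from h import *
move_gripper(.05,40); print(read_ft_force())
movel([*BOX,.16],speed=.15)
move_gripper(0.,20); print(read_finger_gap(),read_time_s())
# retreat sideways to let the cameras see
move_ptp([*at(BOX,BA,-.0,.17),.17],Q(BA+np.pi));pause(.1);print(read_ft_force())
im={c:read_camera(c) for c in("top","scene")}
cv2.imwrite("pics/on.png",np.hstack([cv2.resize(im[c][100:300,100:360,::-1],(400,308)) for c in im]))
for cs in(("top",),("scene",)): print(cs,fit_lid({c:im[c] for c in cs},[*BOX,BA],.043))
print(read_time_s(),[inverse_kinematics([*at(BOX,BA,u,v),.1],Q(BA+np.pi)) is not None for u in(-.068,.068) for v in(-.048,.048)])
```

```text
[ 0.0700199  -0.11887591  0.60352362]
6.493215376745344e-05 13.3167
[-0.44453873  0.12872913 -0.21405652]
('top',) (array([ 0.53401397, -0.14451122, -0.34593418]), np.float64(758.9600830078125))
('scene',) (array([ 0.53489657, -0.14614594, -0.34747439]), np.float64(581.7401123046875))
14.2333 [True, True, True, True]
```

View pics/on.png

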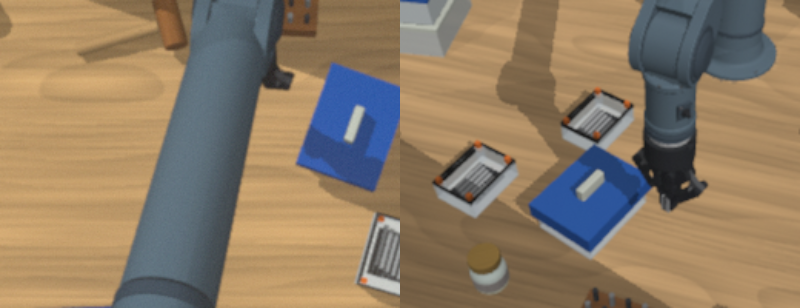

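```bash
cat >> h.py <<'E'
LC=np.array([.5343,-.1453]);LYA=-.347;UV=[(-.068,-.048),(.068,-.048),(.068,.048),(-.068,.048)]
def press(k,depth,fmax,z0=.0985,zmin=.080):
    """press corner k; returns contact z, deepest z, force there"""
    xy=at(LC,LYA,*UV[k]);movel([*xy,.128],speed=.25);movel([*xy,z0],speed=.15)
    z=z0;zc=None;f0=0;tr=[]
    while z>zmin:
        z-=.001 if (zc is None or tr[-1][1]<9) else .0006
        movel([*xy,z],speed=.03);e=read_eef_pos()[2];f=read_ft_force()[2];tr.append((round(e*1e3,1),round(f,1)))
        if zc is None and f>3: zc=e
        if f>fmax or (zc and zc-e>=depth): break
    movel([*xy,.128],speed=.15);print(k,zc,tr,round(read_time_s(),1));return zc,tr[-1]
E
python3 - <<'E'
from h import *
for k in (0,2,1,3): press(k,.004,18)
E
```

```text
0 0.09211458829728707 [(np.float64(98.2), np.float64(-0.6)), (np.float64(96.7), np.float64(-0.0)), (np.float64(95.4), np.float64(0.4)), (np.float64(94.4), np.float64(-0.1)), (np.float64(93.4), np.float64(-0.5)), (np.float64(92.7), np.float64(2.2)), (np.float64(92.1), np.float64(6.3)), (np.float64(91.3), np.float64(7.6)), (np.float64(90.4), np.float64(9.1)), (np.float64(89.9), np.float64(10.3)), (np.float64(89.3), np.float64(10.3)), (np.float64(88.9), np.float64(12.0)), (np.float64(88.6), np.float64(15.3)), (np.float64(88.3), np.float64(18.2))] 19.6
2 0.09334943138704206 [(np.float64(98.5), np.float64(-0.5)), (np.float64(96.7), np.float64(0.2)), (np.float64(95.4), np.float64(-0.8)), (np.float64(94.4), np.float64(0.2)), (np.float64(93.6), np.float64(1.0)), (np.float64(93.3), np.float64(6.1)), (np.float64(92.8), np.float64(7.5)), (np.float64(92.1), np.float64(9.6)), (np.float64(91.7), np.float64(9.9)), (np.float64(91.2), np.float64(10.4)), (np.float64(90.7), np.float64(11.0)), (np.float64(90.1), np.float64(10.8)), (np.float64(89.6), np.float64(10.3)), (np.float64(89.1), np.float64(11.6)
[... 417 characters left out ...]
90.4), np.float64(10.6)), (np.float64(89.8), np.float64(10.4)), (np.float64(89.2), np.float64(11.4)), (np.float64(88.7), np.float64(11.7)), (np.float64(88.4), np.float64(13.4))] 29.7
3 0.09396197867363776 [(np.float64(98.2), np.float64(-0.3)), (np.float64(96.7), np.float64(0.4)), (np.float64(95.5), np.float64(0.4)), (np.float64(94.4), np.float64(-0.4)), (np.float64(94.0), np.float64(4.3)), (np.float64(93.4), np.float64(9.2)), (np.float64(92.9), np.float64(10.0)), (np.float64(92.4), np.float64(11.2)), (np.float64(91.8), np.float64(11.0)), (np.float64(91.2), np.float64(10.3)), (np.float64(90.6), np.float64(11.3)), (np.float64(90.0), np.float64(11.2)), (np.float64(89.4), np.float64(12.2))] 34.6
```

Run:
```python
from h import *
for k in (3,2,1,0): print(press(k,.02,20,z0=.0915)[1])
```

```text
3 0.08827292763238849 [(np.float64(91.0), np.float64(-0.1)), (np.float64(89.7), np.float64(0.2)), (np.float64(88.6), np.float64(-0.1)), (np.float64(88.3), np.float64(6.8)), (np.float64(87.8), np.float64(12.1)), (np.float64(87.6), np.float64(15.9)), (np.float64(87.4), np.float64(18.0)), (np.float64(87.1), np.float64(20.7))] 37.7
(np.float64(87.1), np.float64(20.7))
2 0.08799016660274751 [(np.float64(91.1), np.float64(-0.1)), (np.float64(89.6), np.float64(-0.1)), (np.float64(88.4), np.float64(1.1)), (np.float64(88.0), np.float64(4.0)), (np.float64(87.8), np.float64(9.4)), (np.float64(87.8), np.float64(11.7)), (np.float64(87.6), np.float64(13.3)), (np.float64(87.4), np.float64(15.9)), (np.float64(87.2), np.float64(17.9)), (np.float64(87.0), np.float64(20.2))] 41.7
(np.float64(87.0), np.float64(20.2))
1 0.08793965734681859 [(np.float64(90.9), np.float64(0.1)), (np.float64(89.6), np.float64(1.0)), (np.float64(88.4), np.float64(0.5)), (np.float64(87.9), np.float64(4.0)), (np.float64(87.6), np.float64(7.0)), (np.float64(87.5), np.float64(11.9)), (np.float64(87.4), np.float64(14.4)), (np.float64(87.3), np.float64(17.7)), (np.float64(87.0), np.float64(18.4)), (np.float64(86.8), np.float64(20.6))] 45.6
(np.float64(86.8), np.float64(20.6))
0 0.08785835842638588 [(np.float64(91.3), np.float64(-0.3)), (np.float64(89.7), np.float64(0.7)), (np.float64(88.4), np.float64(-1.0)), (np.float64(87.9), np.float64(4.9)), (np.float64(87.4), np.float64(10.0)), (np.float64(87.2), np.float64(13.8)), (np.float64(86.9), np.float64(16.5)), (np.float64(86.7), np.float64(20.4))] 49.1
(np.float64(86.7), np.float64(20.4))
```

Run:
```python
from h import *
movel([*LC,.128],speed=.2);movel([*LC,.1165],speed=.1);z=.1165
while z>.108:
    z-=.0008;movel([*LC,z],speed=.03);f=read_ft_force()[2]
    if f>14.5:break
F=[]
for _ in range(6): pause(.1);F.append(round(read_ft_force()[2],1))
print(z,read_eef_pos(),f,F)
movel([*LC,.16],speed=.15)
move_ptp([*at(BOX,BA,0,.17),.17],Q(BA+np.pi));im={c:read_camera(c) for c in("top","scene")}
for c in im: print(fit_lid({c:im[c]},[*LC,LYA],.037))
cv2.imwrite("pics/end.png",cv2.resize(im["scene"][120:300,140:340,::-1],(800,600)));print(read_time_s())
```

```text
0.11090000000000004 [ 0.53468022 -0.14540044  0.11311608] 15.119387311679223 [np.float64(15.3), np.float64(16.1), np.float64(15.6), np.float64(16.4), np.float64(15.5), np.float64(16.0)]
(array([ 0.53335157, -0.14484025, -0.340397  ]), np.float64(728.20849609375))
(array([ 0.53251251, -0.14656076, -0.34543156]), np.float64(446.8841552734375))
53.5667
```

View pics/end.png

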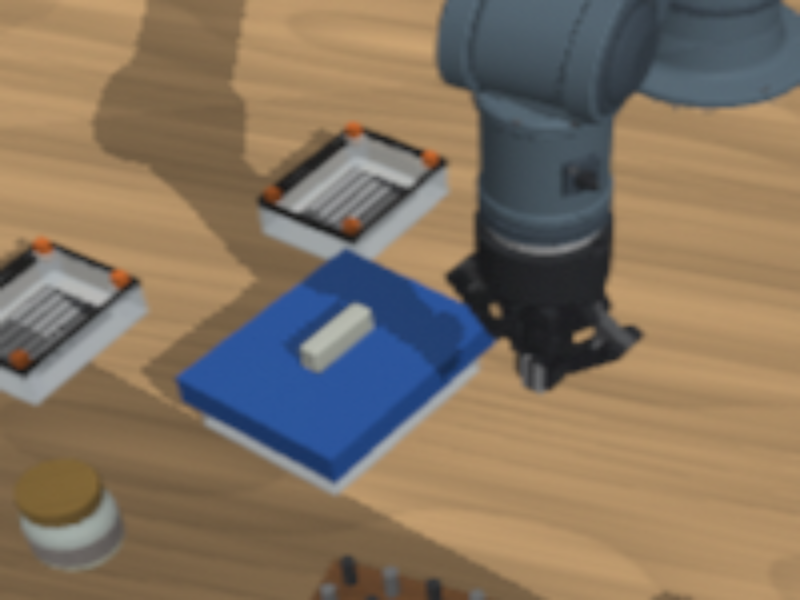

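```bash
python3 -c "
from bench import *
print(sign_off())"
```

```text
the job is handed in; nothing more can be done
None
```

The blue lid is on the largest box, pressed home at all four corners (about 20 N each), given a last push of about 16 N for over half a second, and handed in at about 54 s; the punch block, jar and mallet were not touched, and sign-off gave no verdict.

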